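Switch the table radio to its next source and start it

TASK

Use a fingertip to turn the big knurled dial on top of the table radio clockwise (seen from above) until it clicks into its next stop, one stop on and never into the third, and let go of it. Then push the flat round play key beside it all the way down and let it come back up. Leave the small volume knob as it is, and do not lift, tip or shift any of the things standing on or around the radio.

Things in the scene. Friction and masses are not known exactly. Their poses are not given: they have to be found in the camera images.
- radio: the table radio, fixed, heavy wooden case 190 (x) x 360 (y) x 85 mm high with a grey grille on the front (-x, towards the robot). Origin at the centre of its underside, z up. Its top face is at z = 85 mm. In its frame (x, y in mm): dial axis at (0, 70), play key axis at (-20, -80), volume knob axis at (-45, -145), the loose figurine stands at about (60, -45).
- dial (a joint): the dial's angle in rad, growing CLOCKWISE seen from above. Sprung click stops at 0, 0.7 and 1.4; it starts in the first. Limits -0.15 and 1.55. The spring resists up to 0.07 N m plus 0.012 friction, balances at 0.35 and 1.05, and past these pulls the dial into the next stop once let free. Needs 1.7 N of drag at the rim, 2.4 N at 38 mm from the axis; press with 5 to 20 N.
- dial_top (a point): centre of the flat top of the large round aluminium dial, on its vertical axis, 111 mm above the table. The dial is 108 mm in diameter and 22 mm tall (too wide to grip) with a knurled rim; its underside is 4 mm above the radio's top. It does not move down or sideways when pressed. No dimple or handle: it is turned by friction of a fingertip on its top near the rim or on its rim.
- dial_mark (a point): a point on the dial's top face, 48 mm from the axis, on its black radial index line, which turns with the dial. In the radio's frame the line points to the front (-x) at joint 0.7, and stands 0.7 rad counter-clockwise of that (seen from above) at 0. Three small white dots on the radio's top, 68 mm from the axis, mark the three stops.
- play_key (a joint): travel of the play key in m: 0 up, 0.006 fully down; a spring returns it. Fully down takes about 4 N.
- play_key_top (a point): centre of the top of the play key, 107 mm above the table when up: a flat round aluminium push key 26 mm in diameter, pressed straight down, standing 10 mm out of a black collar (42 mm diameter, its top 97 mm above the table) on the radio's top.
- volume_mark (a point): a point on the top of the small smooth volume knob (32 mm diameter, 16 mm tall, top 102 mm above the table), 14 mm from its vertical axis; it turns freely with the knob. A bystander.
- figurine: small white turned ceramic figurine standing loose on the radio's top near its far edge, 34 mm diameter, 50 mm tall; origin at the centre of its underside. A bystander.
- remote: black remote control 45 x 160 x 18 mm lying on the table between robot and radio; origin under its centre. A bystander.
- coaster: round cork coaster, 100 mm diameter, 8 mm thick, on the table beside the radio; origin under its centre. A bystander.
- mug: white mug on the coaster, 80 mm diameter, 90 mm tall, handle at its +y; origin at the centre of its underside. A bystander.
- candle: glass candle jar with paper band, 72 mm diameter, 70 mm tall, on the table beside the radio; origin at the centre of its underside. A bystander.
- glasses_case: brown spectacle case 65 x 160 x 42 mm lying behind the radio (far side from the robot); origin under its centre. A bystander.
- planter: stone-coloured elephant plant pot about 80 x 180 mm, 125 mm tall, behind the radio; origin on the table under its body. A bystander.

How it is judged:
By the outcome, as a careful person would: the job done as asked, in the order asked, and still so for the second after the job is handed in, with the robot touching nothing.
It also fails if it takes over 38 s, if anything falls off the work surface, if the arm or the gripper's body presses on something with over 40 N, if the wrist force passes 120 N, or if a joint passes its speed limit or range.

ROBOT

A 7-joint arm with a two-finger parallel gripper is mounted at the origin on the work surface. World frame = base frame: x ahead of the robot, y to its left, z up, the work surface at z = 0. Lengths are in mm, angles in rad, forces in N, time in s.
With the tool pointing down it reaches from about 400 to 875 mm from the base axis. Payload 6.5 kg.
Tool frame: the origin (TCP) lies at the centre of the arm's flange, where the gripper is bolted on; the fingertips stand 166 mm ahead of it and the grasp point (between the pads) lies 147 mm ahead of it (bot.tip_extent is the distance from the TCP to the fingertips, in mm); z points along the fingers, y is the direction in which the jaws open and shut (so a half turn about z gives the same grasp; the last joint's range is limited). The gripper opens to 88 mm and grips with 3 to 60 N. Pads are 18 mm wide; open, the fingers measure 123 mm over their backs; the gripper's body (75 mm by 187 mm) begins 45 mm behind the grasp point.
Start: joints at [-1.347, 0.536, -0.004, 1.538, 0.003, 1.067, -0.071], TCP at [185.735, 622.891, 404.716] pointing down, gripper open.
Joint ranges: [-2.7, 2.7], [-0.37, 2.16], [-1.27, 1.26], [0.24, 2.4], [-1.31, 4.45], [0.19, 1.91], [-2.76, 2.76]. Speed limits (rad/s): [2.39, 2.39, 3.14, 3.14, 3.14, 3.14, 3.14].

INTERFACE

Orientations are given as a 3x3 rotation matrix whose columns are the frame's x, y, z axes.
In Python, from rig import bot, cams gives the robot as it stands. The module is installed in compiled form; this text tells all that it offers.
- The arm moves only by the tool arm_command, never from a script. Its argument "rows" is a list of rows, each an object of numbers: "rx", "ry", "rz": the turn, a rotation vector about the tool's x, y, z in degrees; "tx", "ty", "tz": the shift along the tool's x, y, z in mm; "grip": the closure in counts, from 0 (fully open) to 255 (shut). In form: [{"rx": .., "ry": .., "rz": .., "tx": .., "ty": .., "tz": .., "grip": ..}, ...]. A call has exactly 8 rows; each row shifts and turns the commanded pose from where the row before left it, along the tool's axes as they then stand; what a row does not reach is not made up. A row lasts 1/12 s, in which the tool goes at most 41.7 mm and 7.16 degrees, less where a joint would pass 70% of its speed; a pose out of reach is approached as far as the arm can. A call with a gripper value outside its range is refused whole. The fingers move at their own pace and stop on an object; "grip_force" is the grip in N (left out, the last holds). Time passes only in rows, so rows that do not move let the fingers close, or fill a call up. It gives the time, the measured TCP pose, the force and the opening at its end, in the units of the state.
- bot.read_state(): the state, without advancing time (a new reading comes with each control period).
- cams.camera(name): name is "side" or "top" or "wrist"; returns a dict with "pixels" (480x640x3 uint8, blue, green, red), "range_z" (480x640 float32, mm along the optical axis (not along the pixel's ray), 0 where there is no reading), "fx", "fy", "cx", "cy" (pixels), "rvec" (rotation vector, rad) and "tvec" (3), from world to camera coordinates, as OpenCV has them. Camera axes: x right, y down, z forward; pixel columns grow to the right and rows downward; lengths in mm; the calibration is good to about 2 mm. A picture is of the moment at which its call begins.
- bot.hand_in(): hands the job in, once; it reports no verdict.
The state is a dict: "time_s": time; "q": joint angles; "joint_velocities": joint speeds; "joint_torque": joint torques, N m; "eef_pos": TCP position; "tcp_rot": TCP orientation; "contact_force": force on the tool from outside, world axes, zero at the start; "ft_torque": the same for the moment, N m; "finger_gap": opening from 0.0 (shut) to 1.0 (fully open).
Only numpy, scipy, OpenCV 4.12 (cv2) and the standard library are available. Lean on these libraries where they do the work, as an engineer would, in place of code of your own. Each camera call takes 0.05 s, during which the arm holds its last target. There are 200 camera calls.

## Working session

There is one attempt and no reset: what is moved stays moved. The work goes in short steps, Python scripts to look and compute and a tool call to move; the robot and the scene stay as the last step left them, time stands still between calls to the robot, and variables do not carry over. Pictures are saved under pics/ and viewed, about 8 in all and at most 12, crops included, and the job is handed in when it is done.

Besides the shell and the picture viewer there is one more tool, called after "Emit:" as name(argument=value, ...) on one line, values as JSON. arm_command: Moves the arm, as the interface text tells. Its arguments: {"type":"object","properties":{"rows":{"type":"array"},"grip_force":{"type":"number"}},"required":["rows"]}

```bash
mkdir -p pics
cat > h.py <<'E'
from rig import bot, cams
import numpy as np, cv2
def cam(n):
    c=cams.camera(n); c['R']=cv2.Rodrigues(np.array(c['rvec'],float))[0]; c['t']=np.array(c['tvec'],float).ravel(); return c
def ray(c,u,v,z):
    d=c['R'].T@np.array([(u-c['cx'])/c['fx'],(v-c['cy'])/c['fy'],1.]); o=-c['R'].T@c['t']
    return o+d*(z-o[2])/d[2]
def proj(c,p):
    q=c['R']@np.array(p,float)+c['t']; return q[0]/q[2]*c['fx']+c['cx'], q[1]/q[2]*c['fy']+c['cy']
def cloud(c):
    v,u=np.mgrid[0:480,0:640]; z=c['range_z']; P=np.stack([(u-c['cx'])/c['fx']*z,(v-c['cy'])/c['fy']*z,z],-1)
    W=(P-c['t'])@c['R']; W[z<=0]=np.nan; return W
E
python3 - <<'E'
from h import *
np.set_printoptions(precision=3,suppress=True)
s=bot.read_state(); print(s['time_s'],s['eef_pos'],s['tcp_rot'],s['contact_force'],s['finger_gap'])
c=cam('top'); cv2.imwrite('pics/top0.png',c['pixels']); W=cloud(c)
print(-c['R'].T@c['t'])
m=(abs(W[...,2]-85)<4); print(m.sum())
n,l,st,ce=cv2.connectedComponentsWithStats(m.astype(np.uint8))
i=1+st[1:,4].argmax(); P=W[l==i][:,:2].astype(np.float32); print(cv2.minAreaRect(P))
m=(abs(W[...,2]-111)<4)
n,l,st,ce=cv2.connectedComponentsWithStats(m.astype(np.uint8))
for i in range(1,n):
    if st[i,4]>60: P=W[l==i]; print(st[i],np.median(P,0),cv2.minEnclosingCircle(P[:,:2].astype(np.float32)))
E
```

```text
0.0 [185.636 622.58  403.819] [[-0.958  0.286 -0.   ]
 [ 0.286  0.958 -0.002]
 [-0.    -0.002 -1.   ]] [-0.111  0.502 -0.947] 0.999084935958891
[ 425.217   52.187 1090.767]
17934
((501.5951232910156, -4.255645751953125), (358.2073974609375, 188.44515991210938), 81.54644775390625)
[526  63  33  21  90] [ 904.427 -352.066  110.583] ((912.4066162109375, -357.0009765625), 32.245094299316406)
[  0  76  38  35 121] [827.527 582.213 111.147] ((843.4627685546875, 601.2808837890625), 43.44047546386719)
[560  83  46  17 119] [ 878.108 -426.538  111.565] ((879.7509765625, -426.34954833984375), 42.61370849609375)
[392 186  21   6  74] [684.722 -95.258 111.397] ((685.231201171875, -96.04965209960938), 17.762094497680664)
[378 192  49  35 425] [638.052 -88.412 110.358] ((642.3798828125, -98.61418151855469), 46.70230484008789)
[390 226  20   6  72] [612.323 -91.21  111.63 ] ((611.4122314453125, -91.76156616210938), 17.104646682739258)
[ 278  252   63   63 2977] [511.453  65.096 111.374] ((512.0947265625, 64.72721099853516), 54.95079803466797)
[387 303  13  14  85] [467.929 -79.742 108.455] ((469.49407958984375, -80.99735260009766), 11.920010566711426)
```

View pics/top0.png

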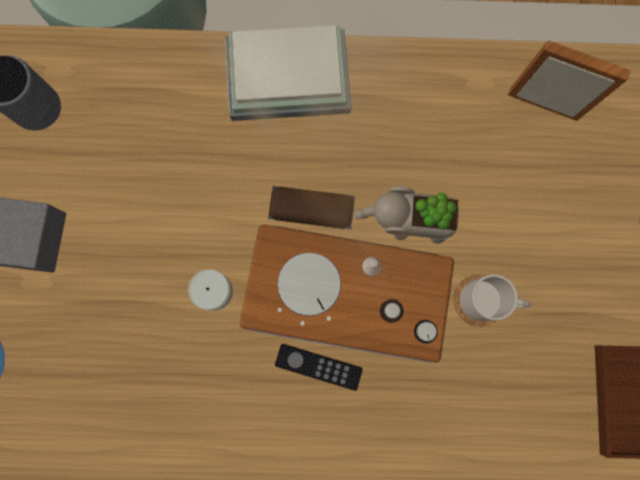

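The top view shows the dial at about (309,284) with its index line at (320,303), the three dots at (280,310), (302,323) and (328,318), the key at (392,311), the volume knob at (426,331) and the figurine at (372,266). By depth the dial is at (512,65) and the key at (469.5,-81). The fitted radio pose (yaw -8.5°) predicts the same positions. I'll go above the front of the dial with the fingers shut.

Emit:
arm_command(rows=[{"tx": -10, "ty": -11, "grip": 255}, {"tx": -20, "ty": -21, "grip": 255}, {"tx": -24, "ty": -25, "grip": 255}, {"tx": -24, "ty": -25, "grip": 255}, {"tx": -24, "ty": -25, "grip": 255}, {"tx": -24, "ty": -25, "grip": 255}, {"tx": -24, "ty": -25, "grip": 255}, {"tx": -24, "ty": -25, "grip": 255}], grip_force=20)

```text
schema error: expected keys rx, ry, rz, tx, ty, tz, grip
```

Emit:
arm_command(rows=[{"tx": -24, "ty": -25, "grip": 255}, {"tx": -24, "ty": -25, "grip": 255}, {"tx": -24, "ty": -25, "grip": 255}, {"tx": -24, "ty": -25, "grip": 255}, {"tx": -24, "ty": -25, "grip": 255}, {"tx": -24, "ty": -25, "grip": 255}, {"tx": -24, "ty": -25, "grip": 255}, {"tx": -24, "ty": -25, "grip": 255}])

```text
schema error: expected keys rx, ry, rz, tx, ty, tz, grip
```

All keys are needed in every row.

Emit:
arm_command(rows=[{"rx": 0, "ry": 0, "rz": 0, "tx": -10, "ty": -11, "tz": 0, "grip": 255}, {"rx": 0, "ry": 0, "rz": 0, "tx": -20, "ty": -21, "tz": 0, "grip": 255}, {"rx": 0, "ry": 0, "rz": 0, "tx": -24, "ty": -25, "tz": 0, "grip": 255}, {"rx": 0, "ry": 0, "rz": 0, "tx": -24, "ty": -25, "tz": 0, "grip": 255}, {"rx": 0, "ry": 0, "rz": 0, "tx": -24, "ty": -25, "tz": 0, "grip": 255}, {"rx": 0, "ry": 0, "rz": 0, "tx": -24, "ty": -25, "tz": 0, "grip": 255}, {"rx": 0, "ry": 0, "rz": 0, "tx": -24, "ty": -25, "tz": 0, "grip": 255}, {"rx": 0, "ry": 0, "rz": 0, "tx": -24, "ty": -25, "tz": 0, "grip": 255}], grip_force=20)

```text
time_s: 0.72
eef_pos: [300.8, 397.0, 404.4]
tcp_rot: [[-0.958, 0.286, -0.0], [0.286, 0.958, -0.001], [0.0, -0.001, -1.0]]
contact_force: [0.7, 0.3, -0.2]
finger_gap: 0.42
```

Emit:
arm_command(rows=[{"rx": 0, "ry": 0, "rz": 0, "tx": -24, "ty": -25, "tz": 0, "grip": 255}, {"rx": 0, "ry": 0, "rz": 0, "tx": -24, "ty": -25, "tz": 0, "grip": 255}, {"rx": 0, "ry": 0, "rz": 0, "tx": -24, "ty": -25, "tz": 0, "grip": 255}, {"rx": 0, "ry": 0, "rz": 0, "tx": -24, "ty": -25, "tz": 0, "grip": 255}, {"rx": 0, "ry": 0, "rz": 0, "tx": -24, "ty": -25, "tz": 0, "grip": 255}, {"rx": 0, "ry": 0, "rz": 0, "tx": -24, "ty": -25, "tz": 0, "grip": 255}, {"rx": 0, "ry": 0, "rz": 0, "tx": -24, "ty": -25, "tz": 0, "grip": 255}, {"rx": 0, "ry": 0, "rz": 0, "tx": -12, "ty": -12, "tz": 0, "grip": 255}])

```text
time_s: 1.38
eef_pos: [420.7, 164.0, 404.6]
tcp_rot: [[-0.957, 0.29, 0.0], [0.29, 0.957, -0.001], [-0.0, -0.001, -1.0]]
contact_force: [0.1, 0.1, 1.5]
finger_gap: 0.006
```

Run:
```python
from h import *
np.set_printoptions(precision=3,suppress=True)
s=bot.read_state(); print(s['time_s'],s['eef_pos'],s['tcp_rot'],s['contact_force'],s['finger_gap'])
R=np.array(s['tcp_rot']); print(R.T@(np.array([470.9,56.6,147+150])-s['eef_pos']))
```

```text
1.3833 [420.698 164.043 404.589] [[-0.957  0.29   0.   ]
 [ 0.29   0.957 -0.001]
 [-0.    -0.001 -1.   ]] [0.102 0.137 1.456] 0.006138497104307329
[-79.155 -88.115 107.749]
```

Emit:
arm_command(rows=[{"rx": 0, "ry": 0, "rz": 0, "tx": -20, "ty": -23, "tz": 0, "grip": 255}, {"rx": 0, "ry": 0, "rz": 0, "tx": -20, "ty": -23, "tz": 0, "grip": 255}, {"rx": 0, "ry": 0, "rz": 0, "tx": -20, "ty": -23, "tz": 0, "grip": 255}, {"rx": 0, "ry": 0, "rz": 0, "tx": -20, "ty": -21, "tz": 0, "grip": 255}, {"rx": 0, "ry": 0, "rz": -7, "tx": 0, "ty": 0, "tz": 20, "grip": 255}, {"rx": 0, "ry": 0, "rz": -7, "tx": 0, "ty": 0, "tz": 25, "grip": 255}, {"rx": 0, "ry": 0, "rz": -7, "tx": 0, "ty": 0, "tz": 25, "grip": 255}, {"rx": 0, "ry": 0, "rz": -7, "tx": 0, "ty": 0, "tz": 20, "grip": 255}])

```text
time_s: 2.05
eef_pos: [469.9, 58.8, 313.0]
tcp_rot: [[-0.979, -0.203, -0.002], [-0.203, 0.979, -0.0], [0.002, 0.0, -1.0]]
contact_force: [0.4, -0.2, -0.5]
finger_gap: 0.001
```

Emit:
arm_command(rows=[{"rx": 0, "ry": 0, "rz": 0, "tx": 0, "ty": 0, "tz": 15, "grip": 255}, {"rx": 0, "ry": 0, "rz": 0, "tx": 0, "ty": 0, "tz": 10, "grip": 255}, {"rx": 0, "ry": 0, "rz": 0, "tx": 0, "ty": 0, "tz": 0, "grip": 255}, {"rx": 0, "ry": 0, "rz": 0, "tx": 0, "ty": 0, "tz": 0, "grip": 255}, {"rx": 0, "ry": 0, "rz": 0, "tx": 0, "ty": 0, "tz": 0, "grip": 255}, {"rx": 0, "ry": 0, "rz": 0, "tx": 0, "ty": 0, "tz": 0, "grip": 255}, {"rx": 0, "ry": 0, "rz": 0, "tx": 0, "ty": 0, "tz": 0, "grip": 255}, {"rx": 0, "ry": 0, "rz": 0, "tx": 0, "ty": 0, "tz": 0, "grip": 255}])

```text
time_s: 2.72
eef_pos: [470.7, 59.1, 290.3]
tcp_rot: [[-0.98, -0.198, 0.001], [-0.198, 0.98, 0.0], [-0.001, 0.0, -1.0]]
contact_force: [-0.5, 0.1, -0.2]
finger_gap: 0.006
```

Run:
```python
from h import *
np.set_printoptions(precision=3,suppress=True)
s=bot.read_state(); print(s['time_s'],s['eef_pos'],s['tcp_rot'],s['contact_force'],s['finger_gap'])
R=np.array(s['tcp_rot']); print(R.T@(np.array([470.9,56.6,277])-s['eef_pos']))
a=cam('wrist')['pixels'];b=cam('side')['pixels']
cv2.imwrite('pics/ws1.png',cv2.resize(np.hstack([a,b]),(800,300),interpolation=cv2.INTER_AREA))
```

```text
2.7167 [470.705  59.129 290.347] [[-0.98  -0.198  0.001]
 [-0.198  0.98   0.   ]
 [-0.001  0.    -1.   ]] [-0.546  0.109 -0.217] 0.006359916905860256
[ 0.325 -2.519 13.347]
```

View pics/ws1.png

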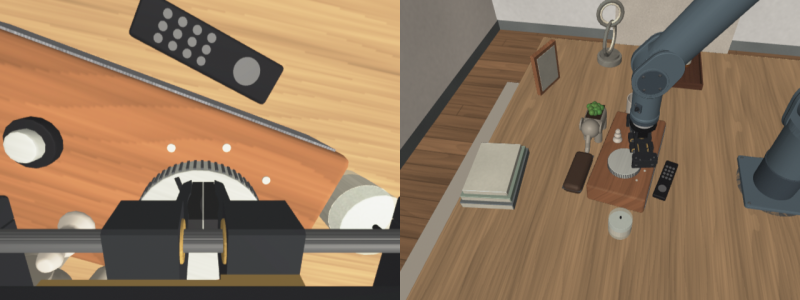

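The wrist view shows the shut fingertips over the front of the dial's top, inside the knurled rim. The index line is beside them at about (185,185). Now I'll descend slowly and check the force.

Emit:
arm_command(rows=[{"rx": 0, "ry": 0, "rz": 0, "tx": 0, "ty": -2.5, "tz": 5, "grip": 255}, {"rx": 0, "ry": 0, "rz": 0, "tx": 0, "ty": 0, "tz": 4, "grip": 255}, {"rx": 0, "ry": 0, "rz": 0, "tx": 0, "ty": 0, "tz": 2, "grip": 255}, {"rx": 0, "ry": 0, "rz": 0, "tx": 0, "ty": 0, "tz": 1, "grip": 255}, {"rx": 0, "ry": 0, "rz": 0, "tx": 0, "ty": 0, "tz": 0.5, "grip": 255}, {"rx": 0, "ry": 0, "rz": 0, "tx": 0, "ty": 0, "tz": 0.5, "grip": 255}, {"rx": 0, "ry": 0, "rz": 0, "tx": 0, "ty": 0, "tz": 0, "grip": 255}, {"rx": 0, "ry": 0, "rz": 0, "tx": 0, "ty": 0, "tz": 0, "grip": 255}])

```text
time_s: 3.48
eef_pos: [470.8, 56.3, 277.3]
tcp_rot: [[-0.98, -0.197, -0.001], [-0.197, 0.98, -0.0], [0.001, 0.0, -1.0]]
contact_force: [-5.2, -1.2, 13.2]
finger_gap: 0.003
```

Emit:
arm_command(rows=[{"rx": 0, "ry": 0, "rz": 2, "tx": 0, "ty": 1.5, "tz": 0, "grip": 255}, {"rx": 0, "ry": 0, "rz": 2.5, "tx": 0, "ty": 1.8, "tz": 0, "grip": 255}, {"rx": 0, "ry": 0, "rz": 2.5, "tx": 0, "ty": 1.8, "tz": 0, "grip": 255}, {"rx": 0, "ry": 0, "rz": 2.5, "tx": 0, "ty": 1.8, "tz": 0, "grip": 255}, {"rx": 0, "ry": 0, "rz": 2.5, "tx": 0, "ty": 1.8, "tz": 0, "grip": 255}, {"rx": 0, "ry": 0, "rz": 2.5, "tx": 0, "ty": 1.8, "tz": 0, "grip": 255}, {"rx": 0, "ry": 0, "rz": 2.5, "tx": 0, "ty": 1.8, "tz": 0, "grip": 255}, {"rx": 0, "ry": 0, "rz": 0, "tx": 0, "ty": 0, "tz": 0, "grip": 255}])

```text
time_s: 4.15
eef_pos: [470.2, 69.1, 277.4]
tcp_rot: [[-0.995, 0.1, -0.0], [0.1, 0.995, 0.0], [0.0, 0.0, -1.0]]
contact_force: [-3.5, -1.0, 12.3]
finger_gap: 0.005
```

Run:
```python
from h import *
s=bot.read_state(); print(s['time_s'],s['eef_pos'],s['tcp_rot'],s['contact_force'])
a=cam('wrist')['pixels'][220:460,160:480]
cv2.imwrite('pics/w2.png',cv2.resize(a,(640,480)))
```

```text
4.15 [470.19011422  69.10697412 277.35518808] [[-9.95018484e-01  9.96905834e-02 -7.03703123e-05]
 [ 9.96905489e-02  9.95018414e-01  3.88196377e-04]
 [ 1.08719280e-04  3.79247315e-04 -9.99999922e-01]] [-3.51549151 -1.00893532 12.27641331]
```

View pics/w2.png

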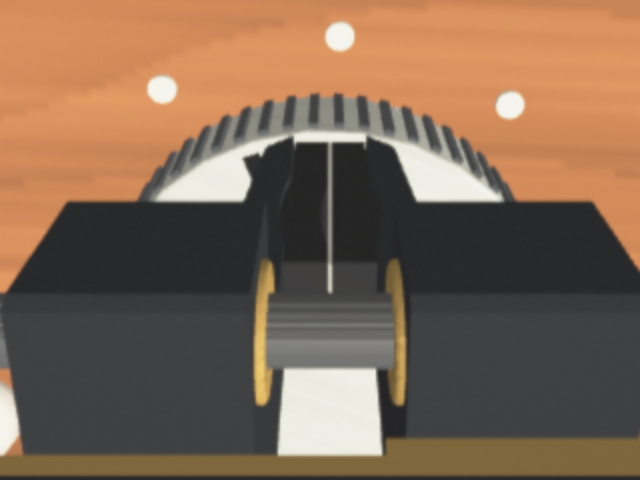

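The index line is still just left of the finger at (250,160), so the dial turns with it without slipping. It has turned about 17° so far. I'll continue to about 39°.

Emit:
arm_command(rows=[{"rx": 0, "ry": 0, "rz": 2.5, "tx": 0, "ty": 1.8, "tz": 0, "grip": 255}, {"rx": 0, "ry": 0, "rz": 3, "tx": 0, "ty": 2.2, "tz": 0, "grip": 255}, {"rx": 0, "ry": 0, "rz": 3, "tx": 0, "ty": 2.2, "tz": 0, "grip": 255}, {"rx": 0, "ry": 0, "rz": 3, "tx": 0, "ty": 2.2, "tz": 0, "grip": 255}, {"rx": 0, "ry": 0, "rz": 3, "tx": 0, "ty": 2.2, "tz": 0, "grip": 255}, {"rx": 0, "ry": 0, "rz": 3, "tx": 0, "ty": 2.2, "tz": 0, "grip": 255}, {"rx": 0, "ry": 0, "rz": 3, "tx": 0, "ty": 2.2, "tz": 0, "grip": 255}, {"rx": 0, "ry": 0, "rz": 2, "tx": 0, "ty": 1.5, "tz": 0, "grip": 255}])

```text
time_s: 4.87
eef_pos: [475.2, 84.9, 277.4]
tcp_rot: [[-0.881, 0.473, 0.002], [0.473, 0.881, 0.001], [-0.001, 0.001, -1.0]]
contact_force: [-0.5, -0.3, 8.4]
finger_gap: 0.007
```

Run:
```python
from h import *
s=bot.read_state(); print(s['time_s'],s['eef_pos'],s['contact_force'])
a=cam('wrist')['pixels'][220:460,160:480]
cv2.imwrite('pics/w3.png',cv2.resize(a,(640,480)))
```

```text
4.8667 [475.15066022  84.86351212 277.42044107] [-0.50007852 -0.32127736  8.40548501]
```

View pics/w3.png

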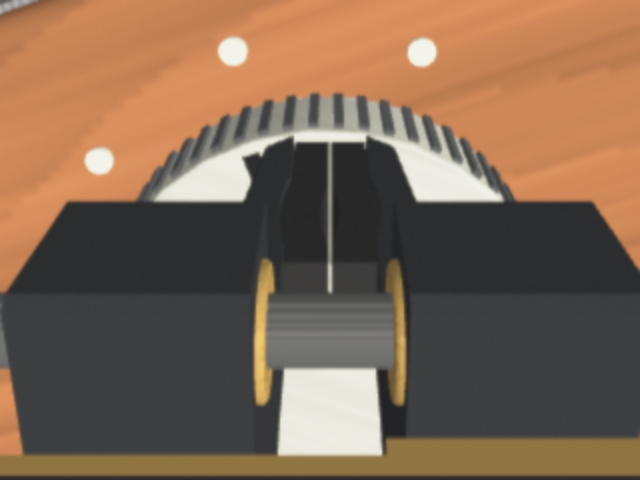

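The index line now points at the middle dot, at (233,51) in the crop. I'll let go straight up and move over the key.

Emit:
arm_command(rows=[{"rx": 0, "ry": 0, "rz": 0, "tx": 0, "ty": 0, "tz": -2, "grip": 255}, {"rx": 0, "ry": 0, "rz": 0, "tx": 0, "ty": 0, "tz": -6, "grip": 255}, {"rx": 0, "ry": 0, "rz": 0, "tx": 0, "ty": 0, "tz": -16, "grip": 255}, {"rx": 0, "ry": 0, "rz": 0, "tx": 0, "ty": 0, "tz": -16, "grip": 255}, {"rx": 0, "ry": 0, "rz": 0, "tx": -9, "ty": -18, "tz": 0, "grip": 255}, {"rx": 0, "ry": 0, "rz": 0, "tx": -14, "ty": -28, "tz": 0, "grip": 255}, {"rx": 0, "ry": 0, "rz": 0, "tx": -14, "ty": -28, "tz": 0, "grip": 255}, {"rx": 0, "ry": 0, "rz": 0, "tx": -14, "ty": -28, "tz": 0, "grip": 255}])

```text
time_s: 5.58
eef_pos: [471.1, -30.5, 317.1]
tcp_rot: [[-0.883, 0.47, 0.0], [0.47, 0.883, 0.0], [-0.0, 0.0, -1.0]]
contact_force: [1.0, -0.4, -0.1]
finger_gap: 0.005
```

Emit:
arm_command(rows=[{"rx": 0, "ry": 0, "rz": 0, "tx": -14, "ty": -28, "tz": 0, "grip": 255}, {"rx": 0, "ry": 0, "rz": 0, "tx": -9, "ty": -18, "tz": 0, "grip": 255}, {"rx": 0, "ry": 0, "rz": 0, "tx": 0, "ty": 0, "tz": 0, "grip": 255}, {"rx": 0, "ry": 0, "rz": 0, "tx": 0, "ty": 0, "tz": 0, "grip": 255}, {"rx": 0, "ry": 0, "rz": 0, "tx": 0, "ty": 0, "tz": 0, "grip": 255}, {"rx": 0, "ry": 0, "rz": 0, "tx": 0, "ty": 0, "tz": 0, "grip": 255}, {"rx": 0, "ry": 0, "rz": 0, "tx": 0, "ty": 0, "tz": 0, "grip": 255}, {"rx": 0, "ry": 0, "rz": 0, "tx": 0, "ty": 0, "tz": 0, "grip": 255}])

```text
time_s: 6.25
eef_pos: [470.2, -79.8, 316.7]
tcp_rot: [[-0.883, 0.469, -0.0], [0.469, 0.883, 0.0], [0.0, 0.0, -1.0]]
contact_force: [-0.2, -0.2, -0.5]
finger_gap: 0.006
```

Run:
```python
from h import *
np.set_printoptions(precision=3,suppress=True)
s=bot.read_state(); print(s['time_s'],s['eef_pos'],s['contact_force'])
R=np.array(s['tcp_rot']); print(R.T@(np.array([469.8,-80.8,273])-s['eef_pos']))
a=cam('wrist')['pixels'];b=cam('top')['pixels'][200:380,220:460]
cv2.imwrite('pics/ws4.png',np.hstack([cv2.resize(a,(400,300)),cv2.resize(b,(400,300))]))
```

```text
6.25 [470.151 -79.825 316.705] [-0.218 -0.245 -0.523]
[-0.157 -1.036 43.705]
```

View pics/ws4.png

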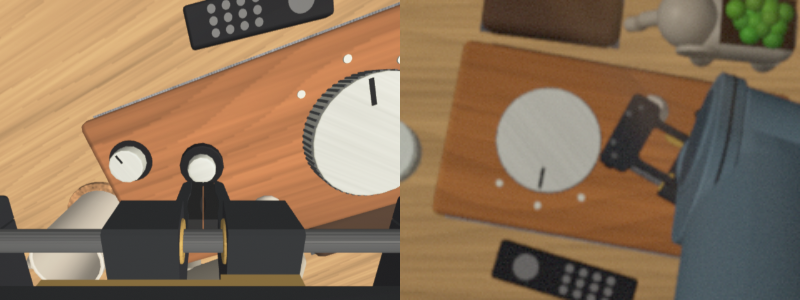

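The dial is at the middle stop: in the top crop its line at (542,178) points at the dot at (537,205). Next I check the key's position from the wrist camera.

Run:
```python
from h import *
c=cam('wrist'); print(proj(c,[469.8,-80.8,107]), ray(c,323,269,107))
W=cloud(c); m=(abs(W[...,2]-107)<3)&(abs(W[...,0]-470)<30)&(abs(W[...,1]+81)<30); print(m.sum(),np.nanmean(W[m],0))
def ang(c):
    g=c['pixels'].max(2).astype(int); W=cloud(c)
    m=(abs(W[...,2]-111)<5)&(np.hypot(W[...,0]-512,W[...,1]-65)<50)&(g<90); d=np.median(W[m],0)[:2]-[512,65]; return m.sum(),np.degrees(np.arctan2(d[1],d[0]))
print('mark (front is 171.5):',ang(c),ang(cam('top')))
```

```text
(np.float64(322.90683944253755), np.float64(271.50177079384235)) [468.4980166  -80.04706998 107.        ]
1457 [469.54909768 -80.64934638 106.99499186]
mark (front is 171.5): (np.int64(323), np.float64(172.2721113337046)) (np.int64(11), np.float64(170.44195330908084))
```

The key position is confirmed, and the mark is within 1° of the second stop. Now I press the key.

Emit:
arm_command(rows=[{"rx": 0, "ry": 0, "rz": 0, "tx": 0, "ty": -1, "tz": 10, "grip": 255}, {"rx": 0, "ry": 0, "rz": 0, "tx": 0, "ty": 0, "tz": 16, "grip": 255}, {"rx": 0, "ry": 0, "rz": 0, "tx": 0, "ty": 0, "tz": 10, "grip": 255}, {"rx": 0, "ry": 0, "rz": 0, "tx": 0, "ty": 0, "tz": 4, "grip": 255}, {"rx": 0, "ry": 0, "rz": 0, "tx": 0, "ty": 0, "tz": 3, "grip": 255}, {"rx": 0, "ry": 0, "rz": 0, "tx": 0, "ty": 0, "tz": 2, "grip": 255}, {"rx": 0, "ry": 0, "rz": 0, "tx": 0, "ty": 0, "tz": 2, "grip": 255}, {"rx": 0, "ry": 0, "rz": 0, "tx": 0, "ty": 0, "tz": 0, "grip": 255}])

```text
time_s: 7.12
eef_pos: [469.4, -81.8, 269.7]
tcp_rot: [[-0.882, 0.471, -0.0], [0.471, 0.882, 0.0], [0.0, -0.0, -1.0]]
contact_force: [-1.9, -1.1, 2.5]
finger_gap: 0.006
```

Emit:
arm_command(rows=[{"rx": 0, "ry": 0, "rz": 0, "tx": 0, "ty": 0, "tz": 1, "grip": 255}, {"rx": 0, "ry": 0, "rz": 0, "tx": 0, "ty": 0, "tz": 1, "grip": 255}, {"rx": 0, "ry": 0, "rz": 0, "tx": 0, "ty": 0, "tz": 1, "grip": 255}, {"rx": 0, "ry": 0, "rz": 0, "tx": 0, "ty": 0, "tz": 0.5, "grip": 255}, {"rx": 0, "ry": 0, "rz": 0, "tx": 0, "ty": 0, "tz": 0, "grip": 255}, {"rx": 0, "ry": 0, "rz": 0, "tx": 0, "ty": 0, "tz": 0, "grip": 255}, {"rx": 0, "ry": 0, "rz": 0, "tx": 0, "ty": 0, "tz": 0, "grip": 255}, {"rx": 0, "ry": 0, "rz": 0, "tx": 0, "ty": 0, "tz": 0, "grip": 255}])

```text
time_s: 7.78
eef_pos: [469.6, -81.9, 267.2]
tcp_rot: [[-0.882, 0.471, 0.0], [0.471, 0.882, 0.001], [0.0, 0.001, -1.0]]
contact_force: [-5.8, 0.4, 16.6]
finger_gap: 0.008
```

The key is fully down: the tip stopped at 101 mm under 16.6 N. I'll lift, back off and check.

Emit:
arm_command(rows=[{"rx": 0, "ry": 0, "rz": 0, "tx": 0, "ty": 0, "tz": -3, "grip": 255}, {"rx": 0, "ry": 0, "rz": 0, "tx": 0, "ty": 0, "tz": -4, "grip": 255}, {"rx": 0, "ry": 0, "rz": 0, "tx": 0, "ty": 0, "tz": -10, "grip": 255}, {"rx": 0, "ry": 0, "rz": 0, "tx": 0, "ty": 0, "tz": -20, "grip": 255}, {"rx": 0, "ry": 0, "rz": 0, "tx": 0, "ty": 0, "tz": -30, "grip": 255}, {"rx": 0, "ry": 0, "rz": 0, "tx": 0, "ty": 0, "tz": -30, "grip": 255}, {"rx": 0, "ry": 0, "rz": 0, "tx": 0, "ty": 0, "tz": -20, "grip": 255}, {"rx": 0, "ry": 0, "rz": 0, "tx": 0, "ty": 0, "tz": 0, "grip": 255}])

```text
time_s: 8.45
eef_pos: [471.2, -82.1, 387.7]
tcp_rot: [[-0.882, 0.471, 0.009], [0.471, 0.882, 0.0], [-0.007, 0.004, -1.0]]
contact_force: [0.5, -0.1, -0.1]
finger_gap: 0.007
```

Emit:
arm_command(rows=[{"rx": 0, "ry": 0, "rz": 0, "tx": 0, "ty": 0, "tz": 0, "grip": 255}, {"rx": 0, "ry": 0, "rz": 0, "tx": 0, "ty": 0, "tz": 0, "grip": 255}, {"rx": 0, "ry": 0, "rz": 0, "tx": 0, "ty": 0, "tz": 0, "grip": 255}, {"rx": 0, "ry": 0, "rz": 0, "tx": 0, "ty": 0, "tz": 0, "grip": 255}, {"rx": 0, "ry": 0, "rz": 0, "tx": 0, "ty": 0, "tz": 0, "grip": 255}, {"rx": 0, "ry": 0, "rz": 0, "tx": 0, "ty": 0, "tz": 0, "grip": 255}, {"rx": 0, "ry": 0, "rz": 0, "tx": 0, "ty": 0, "tz": 0, "grip": 255}, {"rx": 0, "ry": 0, "rz": 0, "tx": 0, "ty": 0, "tz": 0, "grip": 255}])

```text
time_s: 9.12
eef_pos: [469.5, -81.7, 383.0]
tcp_rot: [[-0.882, 0.471, -0.0], [0.471, 0.882, -0.0], [0.0, -0.0, -1.0]]
contact_force: [-0.1, 0.5, 0.4]
finger_gap: 0.003
```

Run:
```python
from h import *
s=bot.read_state(); print(s['time_s'],s['eef_pos'],s['contact_force'])
c=cam('wrist');W=cloud(c); d=np.hypot(W[...,0]-469.6,W[...,1]+80.7)<10; print('key z',np.nanmedian(W[d][:,2]),d.sum())
g=c['pixels'].max(2).astype(int)
m=(abs(W[...,2]-111)<5)&(np.hypot(W[...,0]-512,W[...,1]-65)<50)&(g<90); 
if m.any(): e=np.median(W[m],0)[:2]-[512,65]; print('mark',m.sum(),np.degrees(np.arctan2(e[1],e[0])))
b=cam('top')['pixels']
cv2.imwrite('pics/ws5.png',np.hstack([cv2.resize(c['pixels'],(400,300)),cv2.resize(b,(400,300))]))
```

```text
9.1167 [469.54401267 -81.7218853  383.03960904] [-0.06825942  0.53713409  0.36953761]
key z 248.8554269748856 3252
mark 163 172.20951039294482
```

View pics/ws5.png

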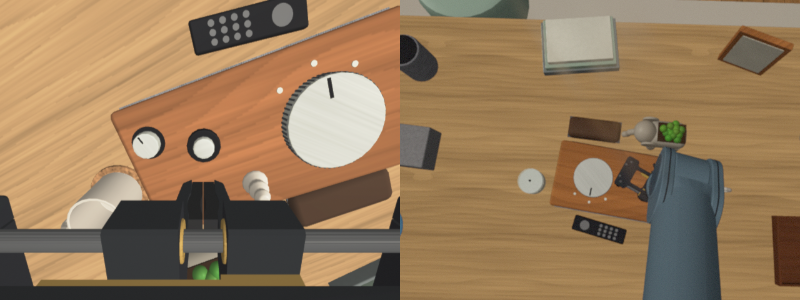

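The picture shows the dial at its middle dot, and the key, volume knob and figurine in place. The key height reading was spoilt by the fingers in view, so I'll filter it and then hand in.

Run:
```python
from h import *
c=cam('wrist');W=cloud(c); d=(np.hypot(W[...,0]-469.6,W[...,1]+80.7)<9)&(W[...,2]<125); z=np.median(W[d][:,2]); print('key z',z,d.sum())
if z>105.5: print(bot.hand_in())
```

```text
key z 107.39430514739006 453
the job is handed in; nothing more can be done
None
```

The job is done and handed in, about 9 s into the 38 s allowed.

- **Dial:** I pressed the closed fingertips on its top near the rim with 8 to 13 N and dragged it about 39° clockwise, then lifted off. The index line now reads within about 1° of the second stop and points at the middle dot. It never went near the third stop.
- **Play key:** I pushed it until the tip stopped at 101 mm, its full 6 mm of travel, under about 17 N. After release its top measured 107.4 mm, so it is back up.
- **Bystanders:** In the last pictures the volume knob, figurine, remote and the other things look where they were. I judged this by eye and took no measurements; in that last top view the arm hid part of the radio and mug. The arm ended about 110 mm above the key, touching nothing.

One check misread: my first reading of the key's height gave 249 mm because it picked up the gripper. I filtered that out and measured again before handing in.

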